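# Put the sunglasses away and hook the box shut

### The arm

A 6-joint arm with a two-finger parallel gripper is mounted at the origin on the work surface. World frame = base frame: x ahead of the robot, y to its left, z up, the work surface at z = 0. Lengths are in m, angles in rad, forces in N, time in s.
With the tool pointing down it reaches from about 0.35 to 0.775 m from the base axis. Payload 5.5 kg.
Tool frame: the origin (TCP) lies at the very end of the fingers, on their centre line; the grasp point (between the pads) lies 19 mm behind it; z points along the fingers, y is the direction in which the jaws open and shut (so a half turn about z gives the same grasp; the last joint's range is limited). The gripper opens to 85 mm and grips with 20 to 120 N. Pads are 22 mm wide; open, the fingers measure 114 mm over their backs; the gripper's body (76 mm by 85 mm) begins 54 mm behind the grasp point. The pads swing forward as they close: fully open they stand 13 mm farther back than shut.
Start: joints at [1.054, 0.313, 0.046, 1.304, 0, 1.431], TCP at [0.212, 0.535, 0.231] pointing down, gripper open.
Joint ranges: [-2.76, 2.76], [-0.86, 1.69], [-1.03, 1.26], [-2.2, 2.34], [-1.47, 1.5], [-3.14, 3.14]. Speed limits (rad/s): [2.57, 2.57, 3.14, 3.14, 3.14, 3.14].

### API

Orientations are given as a unit quaternion [w, x, y, z].
In Python, from plant import manip gives the robot as it stands.
- The arm moves only by the tool servo_tool, never from a script. Its argument "plan" is a list of rows, each an object with "offset": the shift along the tool's x, y, z in cm, a list of three; "twist": the turn, a rotation vector about the tool's x, y, z in rad, a list of three; "gripper": the opening, from 0 (shut) to 1 (fully open). In form: [{"offset": [tx, ty, tz], "twist": [wx, wy, wz], "gripper": gripper}, ...]. A call has 1 to 20 rows; each row shifts and turns the commanded pose from where the row before left it, along the tool's axes as they then stand; what a row does not reach is not made up. A row lasts 1/10 s, in which the tool goes at most 50 mm and 8.59 degrees, less where a joint would pass 70% of its speed; a pose out of reach is approached as far as the arm can. A call is refused whole if a number of a shift passes 5 or a number of a turn 0.15, either way. A call with a gripper value outside its range is refused whole. The fingers move at their own pace and stop on an object; "newtons" is the grip in N (left out, the last holds). Time passes only in rows, so rows that do not move let the fingers close. It gives the time, the measured TCP pose, the force and the opening at its end, in the units of the state.
- manip.sense(): the state, without advancing time (a new reading comes with each control period).
- manip.get_image(name): name is "scene" or "top"; returns a dict with "pixels" (480x640x3 uint8, red, green, blue), "z_map" (480x640 float32, m along the optical axis (not along the pixel's ray), 0 where there is no reading), "fx", "fy", "cx", "cy" (pixels), "extrinsics" (4x4, takes a point from world to camera coordinates). Camera axes: x right, y down, z forward; pixel columns grow to the right and rows downward; lengths in m; the calibration is good to about 2 mm. A picture is of the moment at which its call begins.
- manip.hand_in(): hands the job in, once; it reports no verdict.
The state is a dict: "time": time; "joint_positions": joint angles; "joint_vel": joint speeds; "tau": joint torques, N m; "ee_pos": TCP position; "eef_rot": TCP orientation; "ft_force": force on the tool from outside, world axes, zero at the start; "ft_torque": the same for the moment, N m; "opening": finger opening in m.
Only numpy, scipy, OpenCV 4.12 (cv2) and the standard library are available. Lean on these libraries where they do the work, as an engineer would, in place of code of your own. Each camera call takes 0.05 s, during which the arm holds its last target. There are 200 camera calls.

### The job

Put the folded sunglasses away in the open olive-wood box: gently hang them astride the narrow raised nose rest inside, bridge and folded temples resting level across its top, and let go. Then lower the lid fully shut without slamming it, and only then swing the brass hook on the lid's front edge down until it rests fully home over its catch pin. Leave the other things on the dresser where they are.

Things in the scene. Friction and masses are not known exactly. Their poses are not given: they have to be found in the camera images.
- box: Olive-wood eyewear box, fixed to the dresser top, open at the top: 130 (x) by 190 (y) by 80 mm (z) outside, walls and floor 8 mm. Origin: centre of its underside. x points from its front (hook side, towards the robot) to its hinge side; z up. The lid's hinge line runs along y through (65, 0, 80) mm of this frame.
- rest_top (a point): Centre of the top of the nose rest, a wooden ridge in the middle of the box floor: 52 mm long along the box's x, 14 mm wide (y), its top 48 mm above the dresser top (40 mm above the inner floor). Same axes as the box.
- lid (a joint): Angle of the lid (rad): 0 shut, grows as it opens, 1.57 upright, stop at 1.95. A 130 by 190 by 14 mm board whose underside meets the hinge line; shut, its upper face is 94 mm above the dresser top. The stiff hinge (0.35 N m friction) holds it wherever it is left; 2 to 5 N near its free edge moves it.
- lid_edge (a point): Middle of the lid's free front edge, on its upper (outer) face, 130 mm from the hinge line; moves with the lid.
- hook (a joint): Angle of the flat brass hook relative to the lid (rad): 0 fully home over the catch pin (hard stop; with the lid shut), grows as it swings up and open, stop at 2.0. It turns in the plane of the lid's front edge about hook_pivot and points to box -y. Friction (0.03 N m) keeps it where it is left; about 1 N on the knob moves it.
- catch_pin (a point): Root of the brass catch pin on the box's front face, at (-65, -52, 60) mm of the box frame; 6 mm thick, sticks 15 mm forward (box -x).
- hook_pivot (a point): Pivot of the hook, on the lid's front edge; with the lid shut at (-71, -10, 87) mm of the box frame. The hook turns about the box's x axis there.
- hook_knob (a point): Mid-axis of the hook's finger knob, a brass stub 12 mm thick, 24 mm long, standing out forward (box -x, lid shut) from 4 to 28 mm before the lid's front edge, 63 mm from the pivot. With the lid shut it lies at (-81, -10 - 63 cos e, 87 + 63 sin e) mm of the box frame, e = hook angle - 0.51 rad.
- glasses: Black plastic folded sunglasses, 45 g, standing on lens rims and temple tips; 134 wide (y), 28.5 deep (x -13.5 at the temples to +15 at the flat front), 42 mm high. Origin: under the middle, lowest rim; x out of the front, z up. Pinch across x at the middle from above: bridge (x 9 to 15) and temples (x -13.5 to -0.5) span z 28 to 42 mm there. Either way round on the rest is right.
- glasses_seat (a point): Point at (0, 0, 28) mm of the glasses: underside of bridge and temples, which comes to lie on rest_top. Below it is the nose gap, free for at least 12 mm to either side (y), widening downwards, which straddles the ridge. Fingertips gripping at the middle lower than this point would meet the ridge.
- dish: White porcelain dish with hair pins, 88 mm wide, 22 mm high; leave alone. Origin under its centre.
- cup: Empty stainless steel cup, 72 mm wide, 88 mm high; leave alone. Origin under its centre.
- jar: Low cream jar, 60 mm wide, about 50 mm high; leave alone. Origin under its centre.
- perfume: Glass perfume bottle, 48 mm wide, about 110 mm high; leave alone. Origin under its centre.
- brush: Dark wooden hair brush, 215 mm long, lying bristles up along its x; origin under the middle; leave alone.
- mirror: Magnifying mirror with a black silicone rim, 164 mm across, on a pivoting lever arm over a round steel foot of 140 mm; fixed, about 290 mm high. Origin under its foot.
Not all that is in view belongs to the job. Of the things like the glasses, leave any that is blue or purple; of the rest the larger one is meant.

How it is judged:
By the outcome, as a careful person would: the job done as asked, in the order asked, and still so for the second after the job is handed in, with the robot touching nothing.
It also fails if it takes over 54 s, if anything falls off the work surface, if the arm or the gripper's body presses on something with over 40 N, if the wrist force passes 120 N, or if a joint passes its speed limit or range.

## Working session

There is one attempt and no reset: what is moved stays moved. The work goes in short steps, Python scripts to look and compute and a tool call to move; the robot and the scene stay as the last step left them, time stands still between calls to the robot, and variables do not carry over. Pictures are saved under pics/ and viewed, about 8 in all and at most 12, crops included, and the job is handed in when it is done.

Besides the shell and the picture viewer there is one more tool, called after ">>>" as a command line: name --argument value ..., lists and objects as JSON in quotes. servo_tool: Moves the arm, as the interface text tells. Its arguments: {"type":"object","properties":{"plan":{"type":"array","items":{"type":"object","properties":{"offset":{"type":"array","items":{"type":"number"}},"twist":{"type":"array","items":{"type":"number"}},"gripper":{"type":"number"}}}},"newtons":{"type":"number"}},"required":["plan"]}

```bash
mkdir -p pics; cat > h.py <<'E'
import numpy as np, cv2
from plant import manip
def grab(n,tag):
    d=manip.get_image(n); np.savez(f'pics/{tag}.npz',**d)
    cv2.imwrite(f'pics/{tag}.png',d['pixels'][:,:,::-1]); return d
def load(tag): return dict(np.load(f'pics/{tag}.npz'))
def cloud(d):
    z=d['z_map'].astype(float); v,u=np.mgrid[0:480,0:640]
    c=np.stack([(u-d['cx'])/d['fx']*z,(v-d['cy'])/d['fy']*z,z],-1)
    E=d['extrinsics']; w=(c-E[:3,3])@E[:3,:3]; w[z==0]=np.nan; return w
E
python3 - <<'E'
from h import *
for n in('scene','top'):
    d=grab(n,n+'0'); print(d['fx'],d['extrinsics'].round(3).tolist())
s=manip.sense(); print({k:np.round(v,3).tolist() for k,v in s.items()})
E
```

```text
502.09068404691646 [[-0.659, 0.752, -0.007, 0.355], [0.582, 0.504, -0.638, -0.305], [-0.476, -0.425, -0.77, 1.609], [0.0, 0.0, 0.0, 1.0]]
506.8356627306256 [[-0.05, -0.999, 0.0, 0.035], [-0.977, 0.049, -0.205, 0.571], [0.205, -0.01, -0.979, 1.122], [0.0, 0.0, 0.0, 1.0]]
{'time': 0.1, 'joint_positions': [1.054, 0.314, 0.045, 1.304, 0.0, 1.431], 'joint_vel': [-0.002, -0.002, 0.003, 0.0, -0.001, 0.001], 'tau': [0.002, -48.173, 29.924, 0.013, -0.0, -0.0], 'ee_pos': [0.211, 0.534, 0.23], 'eef_rot': [-0.0, 0.187, 0.982, -0.001], 'ft_force': [0.577, -0.47, 0.524], 'ft_torque': [0.021, 0.005, -0.068], 'opening': 0.085}
```

View pics/scene0.png

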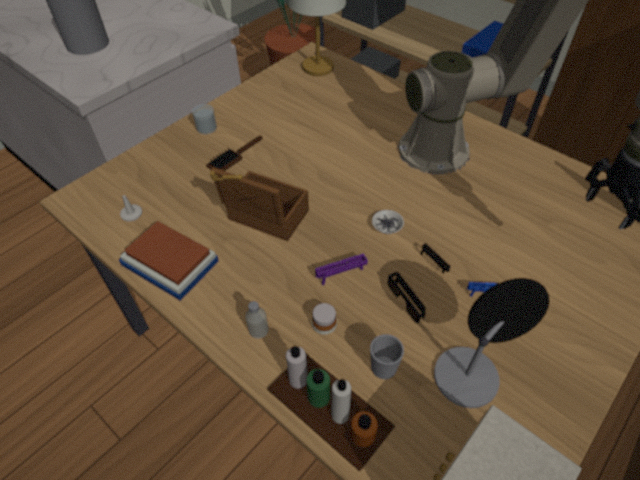

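View pics/top0.png

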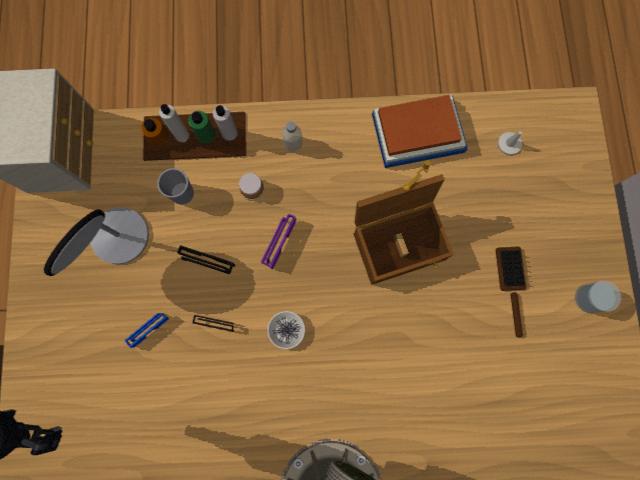

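Candidates in the top view are black large (205,259), black small (213,323), purple (279,241) and blue (147,330). Blue and purple are excluded, and of the two black ones the one at (205,259) is larger, so that one is meant. I'll confirm with a crop and measure.

```bash
python3 - <<'E'
from h import *
d=load('top0'); w=cloud(d); im=d['pixels']
a=cv2.resize(im[220:350,120:300],None,fx=3,fy=3,interpolation=2)
b=cv2.resize(im[150:290,340:460],None,fx=3,fy=3,interpolation=2)
H=max(a.shape[0],b.shape[0]); pad=lambda x:np.pad(x,((0,H-x.shape[0]),(0,0),(0,0)))
o=np.hstack([pad(a),pad(b)]); o=cv2.resize(o,None,fx=min(1,800/o.shape[1]),fy=min(1,800/o.shape[1]))
cv2.imwrite('pics/crop1.png',o[:,:,::-1])
for nm,(u0,v0,u1,v1) in {'big':(172,238,242,280),'small':(188,312,238,336)}.items():
    p=w[v0:v1,u0:u1].reshape(-1,3); 
    m=(p[:,2]>.012); q=p[m]; r=cv2.minAreaRect((q[:,:2]*1000).astype(np.float32)); print(nm,m.sum(),r,np.percentile(q[:,2],[5,50,95,99]))
    t=q[q[:,2]>np.percentile(q[:,2],95)-.008]; print(' top',cv2.minAreaRect((t[:,:2]*1000).astype(np.float32)))
# table level
print('table',np.nanmedian(w[350:420,200:300,2]),np.nanmedian(w[290:310,300:350,2]))
# box
p=w[165:290,345:460].reshape(-1,3); q=p[(p[:,2]>.072)&(p[:,2]<.083)]
print('rim',len(q),cv2.minAreaRect((q[:,:2]*1000).astype(np.float32)))
lid=p[(p[:,2]>.1)]; print('lid',len(lid),lid[:,2].max(),lid.mean(0))
r=p[(p[:,2]>.043)&(p[:,2]<.053)]; print('ridge?',len(r),np.median(r,0))
print('px ridge',w[245,402])
sc=load('scene0'); ws=cloud(sc)
for nm,(u0,v0,u1,v1) in {'big':(382,268,430,325)}.items():
    p=ws[v0:v1,u0:u1].reshape(-1,3); q=p[(p[:,2]>.012)&(p[:,2]<.06)]; print('scene big',cv2.minAreaRect((q[:,:2]*1000).astype(np.float32)))
    print(np.percentile(q[:,2],[5,50,95,99]))
p=ws[160:240,200:315].reshape(-1,3);q=p[(p[:,2]>.074)&(p[:,2]<.083)];print('scene rim',len(q),cv2.minAreaRect((q[:,:2]*1000).astype(np.float32)))
E
```

```text
big 477 ((532.8589477539062, 268.05462646484375), (134.37255859375, 29.03069305419922), 69.07181549072266) [0.0296821  0.0406135  0.04470198 0.04589013]
 top ((532.930419921875, 268.07830810546875), (134.28948974609375, 28.796550750732422), 69.01355743408203)
small 219 ((385.1971435546875, 251.66505432128906), (96.09764862060547, 20.182247161865234), 75.67475891113281) [0.0250312  0.02928222 0.03252524 0.03428497]
 top ((385.1971435546875, 251.66505432128906), (96.09764862060547, 20.182247161865234), 75.67475891113281)
table -0.00045384503084125807 -0.0004234507691306479
rim 1014 ((546.4264526367188, -197.0338592529297), (131.8448028564453, 191.54698181152344), 15.282591819763184)
lid 2038 0.2347302532042303 [ 0.62119054 -0.1756632   0.17406138]
ridge? 294 [ 0.55130179 -0.19759281  0.04740716]
px ridge [ 0.54217401 -0.19666295  0.04446443]
scene big ((535.6779174804688, 270.51556396484375), (134.98133850097656, 31.455249786376953), 69.45558166503906)
[0.01693438 0.03822878 0.04372977 0.04516479]
scene rim 384 ((553.6766357421875, -192.9072265625), (149.79603576660156, 194.09378051757812), 15.782014846801758)
```

View pics/crop1.png

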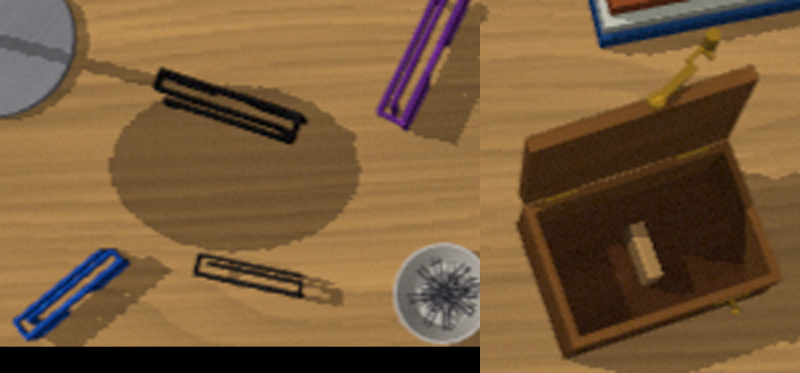

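The crop confirms the large black pair (134 mm wide). Next: lid angle, hook pose, and mirror clearance.

```bash
python3 - <<'E'
from h import *
d=load('top0'); w=cloud(d); sc=load('scene0'); ws=cloud(sc)
a=np.radians(15.3); R=np.array([[np.cos(a),-np.sin(a),0],[np.sin(a),np.cos(a),0],[0,0,1]]); B=np.array([.5465,-.197,0])
for n,W,im,roi in(('top',w,d['pixels'],(slice(150,290),slice(340,460))),('scene',ws,sc['pixels'],(slice(155,245),slice(200,315)))):
    p=((W[roi].reshape(-1,3)-B)@R)*1000; c=im[roi].reshape(-1,3).astype(int)
    ok=np.isfinite(p[:,2])
    brass=ok&(c[:,0]-c[:,2]>75)&(p[:,2]>100); print(n,'brass',brass.sum(),np.percentile(p[brass],[2,50,98],axis=0).round().tolist() if brass.sum() else '')
    l=p[ok&(p[:,2]>100)&(p[:,2]<205)&~brass]
    print(' lid y',np.percentile(l[:,1],[1,99]),'fit x(z)',np.polyfit(l[:,2],l[:,0],1), 'zmax',l[:,2].max())
    r=p[ok&(abs(p[:,0])<35)&(abs(p[:,1])<20)&(p[:,2]>44)&(p[:,2]<53)]; print(' ridge',len(r),np.percentile(r,[3,50,97],axis=0).round(1).tolist())
m=ws[275:345,465:550].reshape(-1,3); m=m[m[:,2]>.1]; print('mirror',m.min(0),m.max(0))
p=w[90:165,370:470].reshape(-1,3); print('books',np.nanmin(p[p[:,2]>.02],0),np.nanmax(p,0))
E
```

```text
top brass 566 [[79.0, -90.0, 204.0], [86.0, -13.0, 209.0], [117.0, 91.0, 233.0]]
 lid y [-91.18565101  95.43910284] fit x(z) [ 0.1052554  56.37128606] zmax 204.9903010952721
 ridge 122 [[-24.8, -5.8, 44.4], [-0.8, 0.9, 47.6], [22.9, 7.2, 51.5]]
scene brass 1 [[86.0, -11.0, 214.0], [86.0, -11.0, 214.0], [86.0, -11.0, 214.0]]
 lid y [-88.39911582  97.68546148] fit x(z) [ 0.09873127 73.22736381] zmax 204.95180503496618Traceback (most recent call last):
  File "<stdin>", line 10, in <module>
    return _quantile_unchecked(
        a, q, axis, out, overwrite_input, method, keepdims, weights)
    return _ureduce(a,
                    func=_quantile_ureduce_func,
    ...<5 lines>...
                    overwrite_input=overwrite_input,
                    method=method)
    r = func(a, **kwargs)
    result = _quantile(arr,
                       quantiles=q,
    ...<2 lines>...
                       out=out,
                       weights=wgt)
    slices_having_nans = np.isnan(arr[-1, ...])
                                  ~~~^^^^^^^^^
IndexError: index -1 is out of bounds for axis 0 with size 0
```

```bash
cat >> h.py <<'E'
from scipy.spatial.transform import Rotation as Ro
def pose(q=None):
    s=manip.sense(); return s,np.array(s['ee_pos']),Ro.from_quat(np.array(s['eef_rot']),scalar_first=True)
def go(target,yang,n=1):
    "cm offset in present tool axes + turn about tool z (deg y-axis angle, tool down) ; n equal rows"
    s,p,r=pose(); M=r.as_matrix(); 
    y=np.radians(yang); G=np.array([[-np.sin(y),np.cos(y),0],[np.cos(y),np.sin(y),0],[0,0,-1]]).T
    G=np.column_stack([np.cross([np.cos(y),np.sin(y),0],[0,0,-1]),[np.cos(y),np.sin(y),0],[0,0,-1]])
    tw=Ro.from_matrix(M.T@G).as_rotvec()
    d=(np.array(target)-p)*100
    print('now',p.round(4),'f',np.round(s['ft_force'],1),'open',round(s['opening'],4),'t',s['time'])
    print('offset now-frame',(M.T@d).round(2),'twist',tw.round(3),'| after turn',(G.T@d).round(2),'n>=',np.linalg.norm(d)/5)
E
python3 - <<'E'
from h import *
w=cloud(load('top0')); ws=cloud(load('scene0'))
for n,p in(('t',w[200:280,30:160].reshape(-1,3)),('s',ws[275:345,465:550].reshape(-1,3))):
    m=p[p[:,2]>.1]; print(n,len(m),np.percentile(m,[1,99],axis=0).round(3).tolist() if len(m) else '')
go([.534,.269,.12],-21)
E
```

```text
t 1692 [[0.487, 0.437, 0.117], [0.61, 0.533, 0.292]]
s 3994 [[0.497, 0.442, 0.142], [0.618, 0.546, 0.29]]
now [0.2113 0.5342 0.2305] f [ 0.6 -0.5  0.5] open 0.085 t 0.1
offset now-frame [-39.77 -12.77  11.06] twist [-2.000e-03  1.000e-03  1.561e+00] | after turn [-13.2   39.63  11.05] n>= 8.641240573252164
```

>>> servo_tool --plan '[{"offset":[0,0,0],"twist":[0,0,0.142],"gripper":1},{"offset":[0,0,0],"twist":[0,0,0.142],"gripper":1},{"offset":[0,0,0],"twist":[0,0,0.142],"gripper":1},{"offset":[0,0,0],"twist":[0,0,0.142],"gripper":1},{"offset":[0,0,0],"twist":[0,0,0.142],"gripper":1},{"offset":[0,0,0],"twist":[0,0,0.142],"gripper":1},{"offset":[0,0,0],"twist":[0,0,0.142],"gripper":1},{"offset":[0,0,0],"twist":[0,0,0.142],"gripper":1},{"offset":[0,0,0],"twist":[0,0,0.142],"gripper":1},{"offset":[0,0,0],"twist":[0,0,0.142],"gripper":1},{"offset":[0,0,0],"twist":[0,0,0.142],"gripper":1},{"offset":[-1.47,4.4,1.0],"twist":[0,0,0],"gripper":1},{"offset":[-1.47,4.4,1.0],"twist":[0,0,0],"gripper":1},{"offset":[-1.47,4.4,1.0],"twist":[0,0,0],"gripper":1},{"offset":[-1.47,4.4,1.0],"twist":[0,0,0],"gripper":1},{"offset":[-1.47,4.4,1.0],"twist":[0,0,0],"gripper":1},{"offset":[-1.47,4.4,1.0],"twist":[0,0,0],"gripper":1},{"offset":[-1.47,4.4,1.0],"twist":[0,0,0],"gripper":1},{"offset":[-1.47,4.4,1.0],"twist":[0,0,0],"gripper":1},{"offset":[-1.47,4.4,1.0],"twist":[0,0,0],"gripper":1}]'

```text
time: 2.1
ee_pos: [0.5345, 0.2672, 0.1405]
eef_rot: [-0.0, 0.825, 0.566, -0.0]
ft_force: [0.6, 1.0, -0.9]
opening: 0.0856
```

```bash
python3 - <<'E'
from h import *
go([.534,.269,.031],-21)
E
```

```text
now [0.5345 0.2672 0.1405] f [ 0.6  1.  -0.9] open 0.0856 t 2.1
offset now-frame [ 0.15 -0.1  10.95] twist [-0.001  0.    -0.002] | after turn [ 0.15 -0.11 10.95] n>= 2.1902008167283924
```

>>> servo_tool --plan '[{"offset":[0.07,-0.05,3.5],"twist":[0,0,0],"gripper":0.6},{"offset":[0.07,-0.05,3.5],"twist":[0,0,0],"gripper":0.6},{"offset":[0,0,2.5],"twist":[0,0,0],"gripper":0.6},{"offset":[0,0,1.6],"twist":[0,0,0],"gripper":0.6},{"offset":[0,0,0],"twist":[0,0,0],"gripper":0.5},{"offset":[0,0,0],"twist":[0,0,0],"gripper":0.4},{"offset":[0,0,0],"twist":[0,0,0],"gripper":0.3},{"offset":[0,0,0],"twist":[0,0,0],"gripper":0.2},{"offset":[0,0,0],"twist":[0,0,0],"gripper":0.2},{"offset":[0,0,0],"twist":[0,0,0],"gripper":0.2}]' --newtons 25

```text
time: 3.1
ee_pos: [0.5336, 0.2707, 0.0311]
eef_rot: [0.0, 0.825, 0.566, 0.001]
ft_force: [-0.2, -0.3, 1.8]
opening: 0.0275
```

```bash
python3 - <<'E'
from h import *
go([.534,.269,.031],-21)
d=grab('scene','g1'); cv2.imwrite('pics/g1c.png',cv2.resize(d['pixels'][200:350,330:520],None,fx=4,fy=4)[:,:,::-1])
E
```

```text
now [0.5336 0.2707 0.0311] f [-0.2 -0.3  1.8] open 0.0275 t 3.1
offset now-frame [-0.14  0.1   0.01] twist [ 0.001 -0.001 -0.001] | after turn [-0.14  0.1   0.01] n>= 0.035429972537628626
```

View pics/g1c.png

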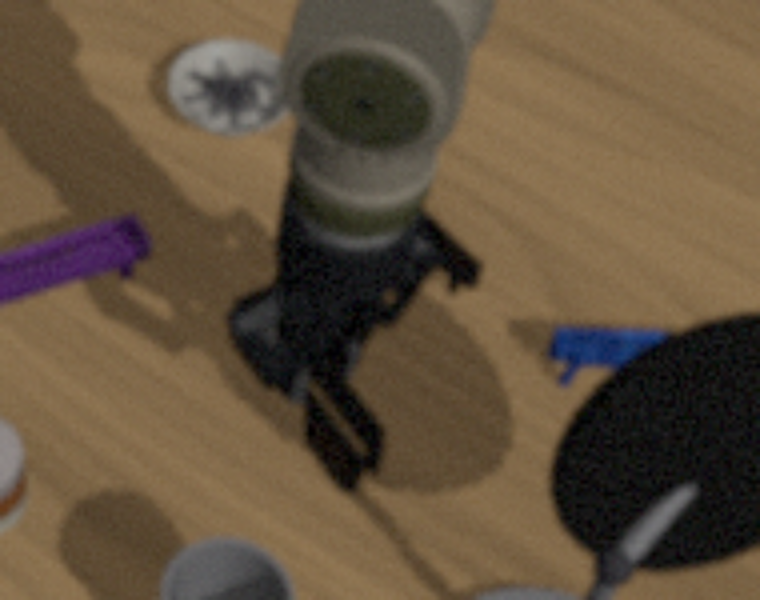

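The picture shows the fingers closed across the middle of the black glasses at about crop (310,370), with both ends free. I'll lift and check the grasp.

>>> servo_tool --plan '[{"offset":[0,0,-1],"twist":[0,0,0],"gripper":0.2},{"offset":[0,0,-2.5],"twist":[0,0,0],"gripper":0.2},{"offset":[0,0,-3.5],"twist":[0,0,0],"gripper":0.2},{"offset":[0,0,-3.5],"twist":[0,0,0],"gripper":0.2},{"offset":[0,0,-2.5],"twist":[0,0,0],"gripper":0.2},{"offset":[0,0,0],"twist":[0,0,-0.127],"gripper":0.2},{"offset":[0,0,0],"twist":[0,0,-0.127],"gripper":0.2},{"offset":[0,0,0],"twist":[0,0,-0.127],"gripper":0.2},{"offset":[0,0,0],"twist":[0,0,-0.127],"gripper":0.2},{"offset":[0,0,0],"twist":[0,0,-0.127],"gripper":0.2}]'

```text
time: 4.15
ee_pos: [0.533, 0.2704, 0.161]
eef_rot: [0.0, 0.605, 0.797, 0.0]
ft_force: [0.4, -0.5, -1.4]
opening: 0.0273
```

```bash
python3 - <<'E'
from h import *
go([.546,-.1965,.16],15.3)
E
```

```text
now [0.533  0.2704 0.161 ] f [ 0.4 -0.5 -1.4] open 0.0273 t 4.15
offset now-frame [-45.32 -11.3    0.1 ] twist [ 0.    -0.     0.005] | after turn [-45.38 -11.06   0.1 ] n>= 9.342107737819585
```

>>> servo_tool --plan '[{"offset":[-2,-0.5,0],"twist":[0,0,0],"gripper":0.2},{"offset":[-4,-1,0],"twist":[0,0,0],"gripper":0.2},{"offset":[-4.5,-1.1,0],"twist":[0,0,0],"gripper":0.2},{"offset":[-4.5,-1.1,0],"twist":[0,0,0],"gripper":0.2},{"offset":[-4.5,-1.1,0],"twist":[0,0,0],"gripper":0.2},{"offset":[-4.5,-1.1,0],"twist":[0,0,0],"gripper":0.2},{"offset":[-4.5,-1.1,0],"twist":[0,0,0],"gripper":0.2},{"offset":[-4.5,-1.1,0],"twist":[0,0,0],"gripper":0.2},{"offset":[-4.5,-1.1,0],"twist":[0,0,0],"gripper":0.2},{"offset":[-4,-1.1,0],"twist":[0,0,0],"gripper":0.2},{"offset":[-2.5,-0.7,0],"twist":[0,0,0],"gripper":0.2},{"offset":[-1.3,-0.4,0],"twist":[0,0,0],"gripper":0.2},{"offset":[0,0,0],"twist":[0,0,0],"gripper":0.2}]'

```text
time: 5.45
ee_pos: [0.5425, -0.198, 0.1605]
eef_rot: [0.0, 0.608, 0.794, 0.0]
ft_force: [0.5, -0.1, -0.6]
opening: 0.0278
```

```bash
python3 - <<'E'
from h import *
d=grab('top','p1'); w=cloud(d); s,p,r=pose(); M=r.as_matrix()
go([.546,-.1965,.16],15.3)
d2=grab('scene','p1s'); w2=cloud(d2)
for n,W in(('top',w),('scene',w2)):
    q=(W.reshape(-1,3)-p)@M*1000   # tool frame
    im=(d if n=='top' else d2)['pixels'].reshape(-1,3).astype(int)
    m=(np.abs(q[:,0])<80)&(np.abs(q[:,1])<25)&(q[:,2]>-16)&(q[:,2]<35)&(im.max(1)<75)
    k=q[m]; print(n,m.sum(),np.percentile(k,[.5,50,99.5],axis=0).round(1).tolist())
    for sgn in(-1,1):
        e=k[(k[:,0]*sgn>35)]; print('  side',sgn,len(e),np.percentile(e,[1,50,99],axis=0).round(1).tolist() if len(e) else '')
a=cv2.resize(d['pixels'][140:300,320:480],None,fx=2.5,fy=2.5); b=cv2.resize(d2['pixels'][110:260,190:340],None,fx=2.667,fy=2.667)
cv2.imwrite('pics/p1c.png',np.hstack([a,b[:400]])[:,:,::-1])
E
```

```text
now [ 0.5424 -0.1965  0.1605] f [ 0.1 -0.1 -0.6] open 0.028 t 5.5
offset now-frame [-0.09  0.35  0.05] twist [ 0.    -0.001 -0.001] | after turn [-0.09  0.35  0.05] n>= 0.07235432540277084
top 198 [[17.8, -15.3, -14.2], [47.5, 7.5, -8.6], [64.3, 13.3, 30.0]]
  side -1 0 
  side 1 157 [[35.2, -15.2, -13.8], [51.0, 1.1, -8.6], [64.2, 13.2, 28.6]]
scene 629 [[-66.6, -12.6, -14.6], [19.3, 13.8, 0.2], [67.3, 22.9, 31.7]]
  side -1 150 [[-67.4, -6.4, -12.5], [-53.5, 14.1, 4.0], [-35.4, 18.4, 30.0]]
  side 1 213 [[36.1, -10.4, -12.8], [50.9, 13.3, -0.3], [67.3, 18.1, 31.5]]
```

View pics/p1c.png

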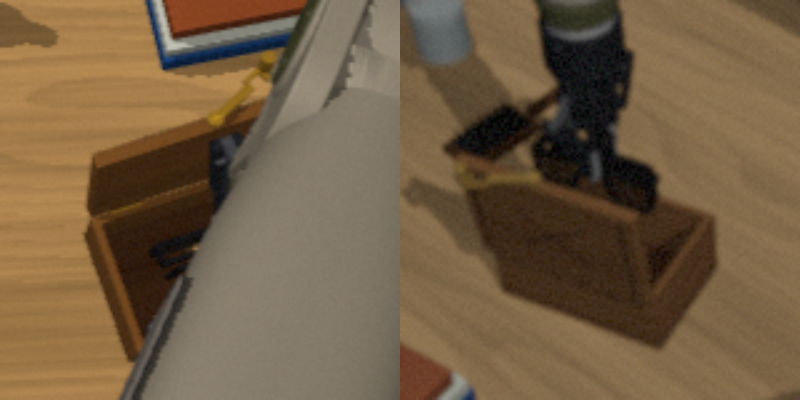

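The right half shows the glasses held centred: ends at ±67 mm in the tool frame, both bottoms at +30 mm, so level. They hang over the box, clear of the lid. Next I'll correct 3.5 mm in tool y and descend.

>>> servo_tool --plan '[{"offset":[-0.1,0.3,0],"twist":[0,0,0],"gripper":0.2},{"offset":[0,0,2.5],"twist":[0,0,0],"gripper":0.2},{"offset":[0,0,3],"twist":[0,0,0],"gripper":0.2},{"offset":[0,0,2.5],"twist":[0,0,0],"gripper":0.2},{"offset":[0,0,1.5],"twist":[0,0,0],"gripper":0.2},{"offset":[0,0,0.8],"twist":[0,0,0],"gripper":0.2},{"offset":[0,0,0],"twist":[0,0,0],"gripper":0.2},{"offset":[0,0,0],"twist":[0,0,0],"gripper":0.2}]'

```text
time: 6.35
ee_pos: [0.5464, -0.1963, 0.058]
eef_rot: [0.0, 0.606, 0.795, 0.0]
ft_force: [0.6, -0.1, -1.1]
opening: 0.0278
```

```bash
python3 - <<'E'
from h import *
go([.546,-.1965,.0511],15.3)
E
```

```text
now [ 0.5464 -0.1963  0.058 ] f [ 0.6 -0.1 -1.1] open 0.0278 t 6.35
offset now-frame [-0.01 -0.05  0.69] twist [0.001 0.001 0.001] | after turn [-0.01 -0.05  0.69] n>= 0.13893024629030964
```

>>> servo_tool --plan '[{"offset":[0,0,0.3],"twist":[0,0,0],"gripper":0.2},{"offset":[0,0,0.2],"twist":[0,0,0],"gripper":0.2},{"offset":[0,0,0.1],"twist":[0,0,0],"gripper":0.2},{"offset":[0,0,0],"twist":[0,0,0],"gripper":0.2},{"offset":[0,0,0],"twist":[0,0,0],"gripper":0.2}]'

```text
time: 6.85
ee_pos: [0.5458, -0.1968, 0.0514]
eef_rot: [0.0, 0.607, 0.795, 0.0]
ft_force: [0.0, 0.2, -0.8]
opening: 0.0277
```

>>> servo_tool --plan '[{"offset":[0,0,0.06],"twist":[0,0,0],"gripper":0.2},{"offset":[0,0,0.06],"twist":[0,0,0],"gripper":0.2},{"offset":[0,0,0],"twist":[0,0,0],"gripper":0.2},{"offset":[0,0,0],"twist":[0,0,0],"gripper":0.2}]'

```text
time: 7.25
ee_pos: [0.5459, -0.1969, 0.0511]
eef_rot: [0.0, 0.607, 0.795, 0.0]
ft_force: [-1.9, 1.1, 6.1]
opening: 0.0279
```

Contact at 51.1 mm, the expected seat height. I'll release.

>>> servo_tool --plan '[{"offset":[0,0,-0.07],"twist":[0,0,0],"gripper":0.2},{"offset":[0,0,0],"twist":[0,0,0],"gripper":0.36},{"offset":[0,0,0],"twist":[0,0,0],"gripper":0.42},{"offset":[0,0,0],"twist":[0,0,0],"gripper":0.5},{"offset":[0,0,0],"twist":[0,0,0],"gripper":0.55},{"offset":[0,0,-0.5],"twist":[0,0,0],"gripper":0.55},{"offset":[0,0,-1.5],"twist":[0,0,0],"gripper":0.55},{"offset":[0,0,-3],"twist":[0,0,0],"gripper":0.55},{"offset":[0,0,-4],"twist":[0,0,0],"gripper":0.55},{"offset":[0,0,-5],"twist":[0,0,0],"gripper":0.3},{"offset":[0,0,-5],"twist":[0,0,0],"gripper":0}]'

```text
time: 8.35
ee_pos: [0.5452, -0.1965, 0.2426]
eef_rot: [-0.0, 0.607, 0.795, -0.0]
ft_force: [0.7, -0.5, 0.0]
opening: 0.0185
```

```bash
python3 - <<'E'
from h import *
s,p,r=pose(); print(p,s['opening'],s['joint_positions'])
d=grab('scene','r1s'); w=cloud(d)
a=np.radians(15.3); R=np.array([[np.cos(a),-np.sin(a),0],[np.sin(a),np.cos(a),0],[0,0,1]]); B=np.array([.5465,-.197,0])
q=(w.reshape(-1,3)-B)@R*1000; im=d['pixels'].reshape(-1,3).astype(int)
m=(abs(q[:,0])<40)&(abs(q[:,1])<80)&(q[:,2]>25)&(q[:,2]<75)&(im.max(1)<50)
k=q[m];print(m.sum(),np.percentile(k,[1,50,99],axis=0).round(1).tolist())
for s in(-1,1):
    e=k[k[:,1]*s>25]; print(s,len(e),np.percentile(e,[1,50,99],axis=0).round(1).tolist() if len(e) else '')
t=grab('top','r1t')
A=cv2.resize(t['pixels'][140:300,320:480],None,fx=2.5,fy=2.5); b=cv2.resize(d['pixels'][110:260,190:340],None,fx=2.667,fy=2.667)
cv2.imwrite('pics/r1c.png',np.hstack([A,b[:400]])[:,:,::-1])
E
```

```text
[ 0.54522131 -0.19646662  0.24264307] 0.018459869238471652 [-4.84381107e-01  3.20070001e-01  8.32537688e-02  1.33458066e+00
  7.46417299e-05  8.19402668e-01]
69 [[-11.8, 43.1, 33.4], [1.9, 60.7, 56.4], [17.0, 68.5, 63.7]]
-1 0 
1 69 [[-11.8, 43.1, 33.4], [1.9, 60.7, 56.4], [17.0, 68.5, 63.7]]
```

View pics/r1c.png

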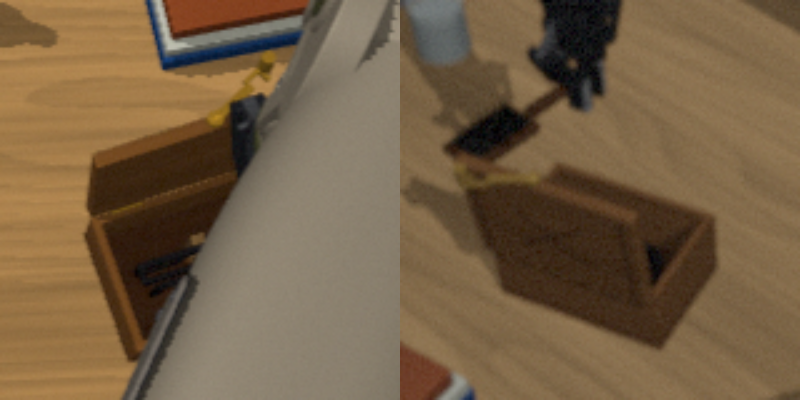

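The left crop shows the glasses straddling the light rest at about (195,245). Their tops are at about 63 mm against 62 expected, so they are seated. Next I'll go around behind the lid at box y = +50, away from the hook.

>>> servo_tool --plan '[{"offset":[2.5,0,-1],"twist":[0,0,0],"gripper":0},{"offset":[2.5,0,-1],"twist":[0,0,0],"gripper":0},{"offset":[0,3.5,0],"twist":[0,0,0],"gripper":0},{"offset":[0,4,0],"twist":[0,0,0],"gripper":0},{"offset":[0,4,0],"twist":[0,0,0],"gripper":0},{"offset":[0,3,0],"twist":[0,0,0],"gripper":0},{"offset":[0,0,2],"twist":[0,0,0],"gripper":0},{"offset":[0,0,4],"twist":[0,0,0],"gripper":0},{"offset":[0,0,3],"twist":[0,0,0],"gripper":0},{"offset":[0,0,0.5],"twist":[0,0,0],"gripper":0},{"offset":[0,0,0],"twist":[0,0,0],"gripper":0}]'

```text
time: 9.55
ee_pos: [0.6716, -0.11, 0.165]
eef_rot: [-0.001, 0.607, 0.795, -0.0]
ft_force: [-0.3, -0.3, 1.2]
opening: 0.0001
```

```bash
cat >>h.py <<'E'
A_=np.radians(15.3); RB=np.array([[np.cos(A_),-np.sin(A_),0],[np.sin(A_),np.cos(A_),0],[0,0,1]]); BB=np.array([.5465,-.197,0])
def box(): 
    s,p,r=pose(); print('TCP in box mm',((p-BB)@RB*1000).round(1),'f box',(np.array(s['ft_force'])@RB).round(1),'t',s['time'],'open',s['opening'])
E
python3 - <<'E'
from h import *
box(); grab('scene','b1')
d=load('r1t')
E
```

```text
TCP in box mm [143.6  50.9 165. ] f box [-0.4 -0.2  1.2] t 9.55 open 7.659871482276878e-05
```

View pics/b1.png

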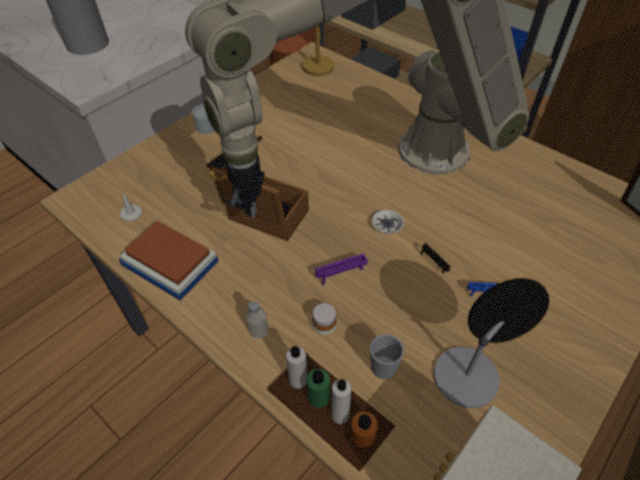

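The picture shows the fingers behind the open lid at about (245,205), clear of the hook. Now the closing arc.

>>> servo_tool --plan '[{"offset":[0,-2,-0.1],"twist":[0,0,0],"gripper":0},{"offset":[0,-1.6,-0.1],"twist":[0,0,0],"gripper":0},{"offset":[0,-0.7,-0.15],"twist":[0,0,0],"gripper":0},{"offset":[0,-0.7,-0.15],"twist":[0,0,0],"gripper":0},{"offset":[0,-0.82,0],"twist":[0,0,0],"gripper":0},{"offset":[0,-0.82,0],"twist":[0,0,0],"gripper":0},{"offset":[0,-0.82,0],"twist":[0,0,0],"gripper":0},{"offset":[0,-0.87,0.25],"twist":[0,0,0],"gripper":0},{"offset":[0,-0.87,0.25],"twist":[0,0,0],"gripper":0},{"offset":[0,-0.87,0.25],"twist":[0,0,0],"gripper":0},{"offset":[0,0,0],"twist":[0,0,0],"gripper":0}]'

```text
time: 10.7
ee_pos: [0.573, -0.1369, 0.1622]
eef_rot: [-0.002, 0.607, 0.795, -0.001]
ft_force: [-0.2, 0.5, 0.1]
opening: -0.0
```

```bash
cat >>h.py <<'E'
def lidang(tag):
    d=grab('scene',tag); q=(cloud(d).reshape(-1,3)-BB)@RB*1000
    m=(q[:,1]>-85)&(q[:,1]<85)&(q[:,0]>-80)&(q[:,0]<110)&(q[:,2]>90)&(q[:,2]<225)
    P=q[m]; best=max(np.arange(0,1.9,.02),key=lambda t:(abs((P-[65,0,80])@[np.sin(t),0,np.cos(t)]-14)<2.5).sum())
    print('lid',best,len(P)); return d
E
python3 - <<'E'
from h import *
box(); lidang('l1')
E
```

```text
TCP in box mm [ 41.4  51.  162.2] f box [-0.1  0.6  0.1] t 10.7 open -7.977260070601995e-06
lid 1.06 2625
```

>>> servo_tool --plan '[{"offset":[0,-0.77,0.47],"twist":[0,0,0],"gripper":0},{"offset":[0,-0.77,0.47],"twist":[0,0,0],"gripper":0},{"offset":[0,-0.77,0.47],"twist":[0,0,0],"gripper":0},{"offset":[0,-0.6,0.7],"twist":[0,0,0],"gripper":0},{"offset":[0,-0.6,0.7],"twist":[0,0,0],"gripper":0},{"offset":[0,-0.6,0.7],"twist":[0,0,0],"gripper":0},{"offset":[0,-0.4,0.6],"twist":[0,0,0],"gripper":0},{"offset":[0,-0.4,0.5],"twist":[0,0,0],"gripper":0},{"offset":[0,0,0],"twist":[0,0,0],"gripper":0}]'

```text
time: 11.65
ee_pos: [0.5266, -0.1495, 0.1159]
eef_rot: [-0.001, 0.607, 0.795, -0.0]
ft_force: [-0.2, 0.3, -0.1]
opening: -0.0003
```

```bash
python3 - <<'E'
from h import *
box(); lidang('l2')
E
```

```text
TCP in box mm [ -6.7  51.  115.9] f box [-0.1  0.4 -0.1] t 11.65 open -0.0002974156436700695
lid 0.26 2825
```

>>> servo_tool --plan '[{"offset":[0,0,-0.8],"twist":[0,0,0],"gripper":0},{"offset":[0,-1.6,0],"twist":[0,0,0],"gripper":0},{"offset":[0,-1.7,0],"twist":[0,0,0],"gripper":0},{"offset":[0,0,0.4],"twist":[0,0,0],"gripper":0},{"offset":[0,0,0.4],"twist":[0,0,0],"gripper":0},{"offset":[0,0,0.4],"twist":[0,0,0],"gripper":0},{"offset":[0,0,0.4],"twist":[0,0,0],"gripper":0},{"offset":[0,0,0.3],"twist":[0,0,0],"gripper":0},{"offset":[0,0,0.3],"twist":[0,0,0],"gripper":0},{"offset":[0,0,0.2],"twist":[0,0,0],"gripper":0},{"offset":[0,0,0.2],"twist":[0,0,0],"gripper":0},{"offset":[0,0,0.15],"twist":[0,0,0],"gripper":0},{"offset":[0,0,0.1],"twist":[0,0,0],"gripper":0},{"offset":[0,0,0],"twist":[0,0,0],"gripper":0}]'

```text
time: 13.1
ee_pos: [0.4962, -0.1584, 0.0965]
eef_rot: [-0.0, 0.607, 0.795, 0.0]
ft_force: [0.5, -0.2, 0.4]
opening: -0.0001
```

```bash
python3 - <<'E'
from h import *
box()
E
```

```text
TCP in box mm [-38.4  50.5  96.5] f box [ 0.4 -0.3  0.4] t 13.1 open -8.527425823158245e-05
```

>>> servo_tool --plan '[{"offset":[0,0,0.1],"twist":[0,0,0],"gripper":0},{"offset":[0,0,0.1],"twist":[0,0,0],"gripper":0},{"offset":[0,0,0.1],"twist":[0,0,0],"gripper":0},{"offset":[0,0,0],"twist":[0,0,0],"gripper":0}]'

```text
time: 13.5
ee_pos: [0.4961, -0.1585, 0.094]
eef_rot: [0.0, 0.607, 0.795, -0.0]
ft_force: [-2.3, 0.5, 4.7]
opening: -0.0002
```

>>> servo_tool --plan '[{"offset":[0,0,0.1],"twist":[0,0,0],"gripper":0},{"offset":[0,0,0.1],"twist":[0,0,0],"gripper":0},{"offset":[0,0,0],"twist":[0,0,0],"gripper":0},{"offset":[0,0,0],"twist":[0,0,0],"gripper":0}]'

```text
time: 13.9
ee_pos: [0.4961, -0.1585, 0.0939]
eef_rot: [0.001, 0.607, 0.795, 0.0]
ft_force: [-6.7, 2.0, 18.6]
opening: -0.0001
```

The lid doesn't move at 18.6 N and z = 93.9 mm, so it is shut. I'll retreat and look at the hook.

>>> servo_tool --plan '[{"offset":[0,0,-1],"twist":[0,0,0],"gripper":0},{"offset":[0,0,-3],"twist":[0,0,0],"gripper":0},{"offset":[2,0,-3],"twist":[0,0,0],"gripper":0},{"offset":[4,0,0],"twist":[0,0,0],"gripper":0},{"offset":[4,0,0],"twist":[0,0,0],"gripper":0},{"offset":[4,0,0],"twist":[0,0,0],"gripper":0},{"offset":[4,0,0],"twist":[0,0,0],"gripper":0}]'

```text
time: 14.6
ee_pos: [0.4484, 0.0164, 0.1619]
eef_rot: [0.0, 0.607, 0.795, 0.0]
ft_force: [1.0, 0.3, -0.3]
opening: -0.0003
```

```bash
python3 - <<'E'
from h import *
box(); d=lidang('k1'); t=grab('top','k1t')
q=(cloud(d).reshape(-1,3)-BB)@RB*1000
m=(abs(q[:,0])<60)&(abs(q[:,1])<85)&(q[:,2]>85)&(q[:,2]<105); print('lid z',np.percentile(q[m][:,2],[5,50,95]))
for n,D in(('s',d),('t',t)):
    q=(cloud(D).reshape(-1,3)-BB)@RB*1000; im=D['pixels'].reshape(-1,3).astype(int)
    m=(q[:,0]>-100)&(q[:,0]<-62)&(q[:,1]>-90)&(q[:,1]<10)&(q[:,2]>105)&(q[:,2]<165)
    k=q[m]; print(n,m.sum(),np.percentile(k,[2,50,98],axis=0).round(1).tolist() if m.sum() else '')
    k=k[k[:,0]<-77]; print('  knob',len(k),np.median(k,0).round(1), np.percentile(k,[5,95],axis=0).round(1).tolist() if len(k) else '')
A=cv2.resize(t['pixels'][190:310,340:470],None,fx=3,fy=3); b=cv2.resize(d['pixels'][150:270,200:330],None,fx=3,fy=3)
cv2.imwrite('pics/k1c.png',np.hstack([A,b])[:,:,::-1])
E
```

```text
TCP in box mm [-38.3 231.8 161.9] f box [ 1.1  0.  -0.3] t 14.6 open -0.00034222631594274083
lid 0.0 2081
lid z [89.75992174 92.97666447 96.31733795]
s 54 [[-91.5, -68.8, 106.5], [-70.3, -60.4, 116.1], [-63.5, -40.9, 122.3]]
  knob 18 [-85.5 -61.6 117.9] [[-91.9, -69.3, 113.2], [-77.5, -58.4, 121.3]]
t 81 [[-93.0, -70.6, 107.6], [-77.8, -62.5, 119.6], [-69.6, -44.7, 125.5]]
  knob 44 [-85.6 -64.  120.4] [[-93.0, -70.1, 114.5], [-77.6, -60.1, 124.1]]
```

View pics/k1c.png

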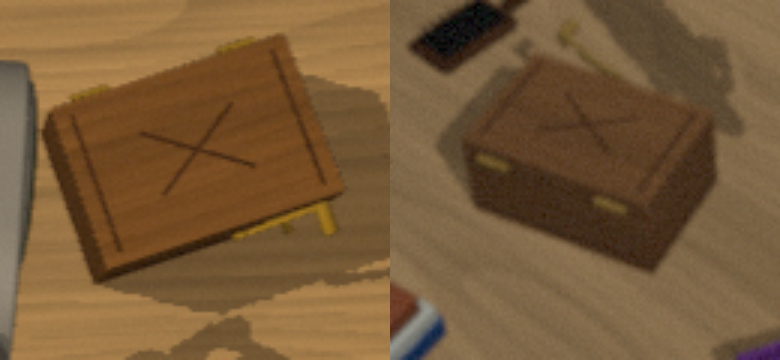

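The crop shows the lid flush and shut, and the knob at top crop (325,220), measured at box (-81,-65,~118), so hook angle ≈ 1.05. I'll push the knob straight down with closed fingers at box (-87,-71), clear of the pin.

>>> servo_tool --plan '[{"offset":[-2,-0.9,0],"twist":[0,0,0],"gripper":0},{"offset":[-4,-1,0],"twist":[0,0,0],"gripper":0},{"offset":[-4.5,-1,0],"twist":[0,0,0],"gripper":0},{"offset":[-4.5,-1,0],"twist":[0,0,0],"gripper":0},{"offset":[-4.5,-1,0],"twist":[0,0,0],"gripper":0},{"offset":[-4.5,0,0],"twist":[0,0,0],"gripper":0},{"offset":[-3.5,0,0],"twist":[0,0,0],"gripper":0},{"offset":[-2,0,0],"twist":[0,0,0],"gripper":0},{"offset":[-0.8,0,0],"twist":[0,0,0],"gripper":0},{"offset":[0,0,1.5],"twist":[0,0,0],"gripper":0},{"offset":[0,0,1],"twist":[0,0,0],"gripper":0},{"offset":[0,0,0],"twist":[0,0,0],"gripper":0}]'

```text
time: 15.9
ee_pos: [0.4801, -0.2887, 0.1349]
eef_rot: [-0.002, 0.607, 0.795, 0.0]
ft_force: [-0.3, -0.2, 0.9]
opening: 0.0001
```

```bash
python3 - <<'E'
from h import *
box()
E
```

```text
TCP in box mm [-88.3 -70.9 134.9] f box [-0.3 -0.1  0.9] t 15.9 open 0.00014998454832977195
```

Good. Pressing down to about 66 mm.

>>> servo_tool --plan '[{"offset":[0,0,0.5],"twist":[0,0,0],"gripper":0},{"offset":[0,0,0.5],"twist":[0,0,0],"gripper":0},{"offset":[0,0,0.5],"twist":[0,0,0],"gripper":0},{"offset":[0,0,0.5],"twist":[0,0,0],"gripper":0},{"offset":[0,0,0.5],"twist":[0,0,0],"gripper":0},{"offset":[0,0,0.5],"twist":[0,0,0],"gripper":0},{"offset":[0,0,0.5],"twist":[0,0,0],"gripper":0},{"offset":[0,0,0.5],"twist":[0,0,0],"gripper":0},{"offset":[0,0,0.5],"twist":[0,0,0],"gripper":0},{"offset":[0,0,0.5],"twist":[0,0,0],"gripper":0},{"offset":[0,0,0.5],"twist":[0,0,0],"gripper":0},{"offset":[0,0,0.5],"twist":[0,0,0],"gripper":0},{"offset":[0,0,0.5],"twist":[0,0,0],"gripper":0},{"offset":[0,0,0.2],"twist":[0,0,0],"gripper":0},{"offset":[0,0,0],"twist":[0,0,0],"gripper":0}]'

```text
time: 17.4
ee_pos: [0.4811, -0.2899, 0.0692]
eef_rot: [-0.0, 0.607, 0.795, 0.0]
ft_force: [0.8, 0.6, -0.2]
opening: 0.0002
```

```bash
python3 - <<'E'
from h import *
box()
E
```

```text
TCP in box mm [-87.6 -72.3  69.2] f box [ 1.   0.4 -0.2] t 17.4 open 0.000202905684456019
```

>>> servo_tool --plan '[{"offset":[0,0,0.2],"twist":[0,0,0],"gripper":0},{"offset":[0,0,0.2],"twist":[0,0,0],"gripper":0},{"offset":[0,0,0.15],"twist":[0,0,0],"gripper":0},{"offset":[0,0,0.1],"twist":[0,0,0],"gripper":0},{"offset":[0,0,0.1],"twist":[0,0,0],"gripper":0},{"offset":[0,0,0],"twist":[0,0,0],"gripper":0}]'

```text
time: 18.0
ee_pos: [0.4813, -0.29, 0.0622]
eef_rot: [-0.0, 0.607, 0.795, 0.0]
ft_force: [-0.4, 1.8, 0.8]
opening: 0.0001
```

>>> servo_tool --plan '[{"offset":[0,0,0.1],"twist":[0,0,0],"gripper":0},{"offset":[0,0,0.05],"twist":[0,0,0],"gripper":0},{"offset":[0,0,0],"twist":[0,0,0],"gripper":0},{"offset":[0,0,0],"twist":[0,0,0],"gripper":0}]'

```text
time: 18.4
ee_pos: [0.4815, -0.29, 0.0616]
eef_rot: [0.0, 0.607, 0.795, 0.0]
ft_force: [-1.2, 2.5, 6.6]
opening: -0.0
```

Hard stop at 61.6 mm (62 expected). One slightly firmer press, then retreat and check.

>>> servo_tool --plan '[{"offset":[0,0,0.06],"twist":[0,0,0],"gripper":0},{"offset":[0,0,0],"twist":[0,0,0],"gripper":0},{"offset":[0,0,-0.5],"twist":[0,0,0],"gripper":0},{"offset":[0,0,-2],"twist":[0,0,0],"gripper":0},{"offset":[0,0,-4],"twist":[0,0,0],"gripper":0},{"offset":[0,0,-4],"twist":[0,0,0],"gripper":0},{"offset":[0,-3,-4],"twist":[0,0,0],"gripper":0},{"offset":[-4,-3,0],"twist":[0,0,0],"gripper":0},{"offset":[-4.5,-1,0],"twist":[0,0,0],"gripper":0},{"offset":[-4.5,0,0],"twist":[0,0,0],"gripper":0},{"offset":[-4.5,0,0],"twist":[0,0,0],"gripper":0},{"offset":[-3,0,0],"twist":[0,0,0],"gripper":0},{"offset":[0,0,0],"twist":[0,0,0],"gripper":0}]'

```text
time: 19.7
ee_pos: [0.4677, -0.5102, 0.2029]
eef_rot: [-0.0, 0.608, 0.794, -0.0]
ft_force: [0.1, 0.3, -0.7]
opening: 0.0003
```

```bash
python3 - <<'E'
from h import *
box(); d=lidang('f1'); t=grab('top','f1t')
for n,D in(('s',d),('t',t)):
    q=(cloud(D).reshape(-1,3)-BB)@RB*1000
    m=(abs(q[:,0])<60)&(abs(q[:,1])<85)&(q[:,2]>85)&(q[:,2]<105); print(n,'lid z',np.percentile(q[m][:,2],[5,50,95]))
    m=(q[:,0]>-100)&(q[:,0]<-77)&(q[:,1]>-90)&(q[:,1]<10)&(q[:,2]>30)&(q[:,2]<165); k=q[m]
    print('  knob',len(k), np.percentile(k,[5,50,95],axis=0).round(1).tolist() if len(k) else '')
A=cv2.resize(t['pixels'][190:310,340:470],None,fx=3,fy=3); b=cv2.resize(t['pixels'],None,fx=.75,fy=.75)[:360,:420]
cv2.imwrite('pics/f1c.png',np.hstack([A,b])[:,:,::-1])
E
```

```text
TCP in box mm [-158.6 -281.3  202.9] f box [ 0.2  0.2 -0.7] t 19.7 open 0.0003208449846945574
lid 0.0 2011
s lid z [89.74989897 93.0560062  96.23975769]
  knob 0 
t lid z [89.92221003 93.47518731 97.01321592]
  knob 42 [[-92.4, -69.3, 56.9], [-84.3, -62.9, 60.6], [-77.7, -53.3, 64.9]]
```

View pics/f1c.png

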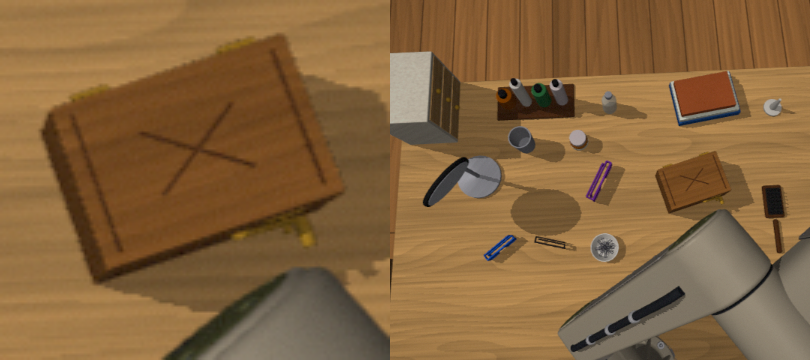

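The lid is shut. The knob is at crop (305,230), top about 61 mm, which is home (centre 56 mm plus 6 mm radius). The other things are where they were.

```bash
python3 -c "
from plant import manip
print(manip.hand_in())"
```

```text
the job is handed in; nothing more can be done
None
```

The large black sunglasses are in the box on the nose rest, the lid is shut and the hook is down over its catch pin. I handed the job in at about 20 s with the arm clear; it reported no verdict.

- **Glasses:** I felt contact as they touched the rest, with the fingertips at 51.1 mm, the height expected for a seated pair. After release their visible end topped out at about 63 mm (62 expected). The arm hid the other end, so level across both ends was only measured while they were still in the gripper.
- **Lid:** I pushed it over from behind in steps and pressed it down slowly. It stopped moving at 18.6 N with its top at 93.9 mm (94 expected). The camera fit gives an angle of 0.
- **Hook:** I pushed the knob down only after the lid was shut. It met a firm stop with the fingertips at 61.6 mm (about 62 expected). The camera then showed the top of the knob at about 61 mm, which is fully home.
- **Other things:** In the last top view, which the arm partly covered, everything else looked unmoved. No check failed; the scene camera could not see the lowered knob, so only the top camera confirms the hook.

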